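Swap round the tea glass, spice jar and salt shaker

ROBOT

A 6-joint arm with a two-finger parallel gripper is mounted at the origin on a cart in front of the work surface, level with it; the furniture and walls round the work are solid. World frame = base frame: x ahead of the robot, y to its left, z up, the work surface at z = 0. Lengths are in mm, angles in rad, forces in N, time in s.
With the tool pointing down it reaches from about 400 to 925 mm from the base axis. Payload 12.5 kg.
Tool frame: the origin (TCP) lies between the finger pads, 19 mm behind the fingertips; this is the grasp point; z points along the fingers, y is the line along which they close (so a half turn about z gives the same grasp; the last joint's range is limited). The gripper opens to 95 mm and grips with 3 to 60 N. Pads are 20 mm wide; open, the fingers measure 119 mm over their backs; the gripper's body (75 mm by 180 mm) begins 59 mm behind the grasp point.
Start: joints at [1.095, 0.491, 1.559, -0, 1.092, -0.106], TCP at [225.877, 582.773, 233.461] pointing down, gripper open.
Joint ranges: [-3.1, 3.1], [-0.84, 2.19], [0.05, 2.79], [-1.13, 4.28], [0.06, 2.93], [-2.69, 2.69]. Speed limits (rad/s): [2.22, 2.22, 2.79, 3.14, 3.14, 3.14].

INTERFACE

Orientations are given as [roll, pitch, yaw] about the fixed x, y, z axes, in that order (R = Rz(yaw) Ry(pitch) Rx(roll)).
In Python, from cell import env, eyes gives the robot as it stands.
- The arm moves only by the shell command python3 -m inch 'ROWS'. ROWS is JSON, a list of rows, each a list of 3 entries, a list of its own where there are three numbers: the shift along the tool's x, y, z in units of 60 mm (1.0 is 60 mm), then the turn about the tool's z in units of 5 degrees (1.0 is 5 degrees), then the closure, from -1 (fully open) to 1 (shut). In form: [[[tx, ty, tz], turn, claw], ...]. A call has exactly 10 rows; each row shifts and turns the commanded pose from where the row before left it, along the tool's axes as they then stand; what a row does not reach is not made up. A row lasts 1/8 s, in which the tool goes at most 62.5 mm and 10.7 degrees, less where a joint would pass 70% of its speed; a pose out of reach is approached as far as the arm can. A call is refused whole if a number of a shift passes 1 or a number of a turn 1, either way. A call with a gripper value outside its range is refused whole. The fingers move at their own pace and stop on an object; the grip force is fixed at half the most. Time passes only in rows, so rows that do not move let the fingers close, or fill a call up. It gives the time, the measured TCP pose, the force, the opening and the grip force at its end, in the units of the state.
- env.state(): the state, without advancing time (a new reading comes with each control period).
- eyes.read_camera(name): name is "side" or "top" or "wrist"; returns a dict with "pixels" (480x640x3 uint8, red, green, blue), "fx", "fy", "cx", "cy" (pixels), "extrinsics" (4x4, takes a point from world to camera coordinates). Camera axes: x right, y down, z forward; pixel columns grow to the right and rows downward; lengths in mm; the calibration is good to about 2 mm. The wrist camera is an equidistant fisheye: a pixel r from the principal point sees the ray r / f radians off the axis. A picture is of the moment at which its call begins. There is no depth.
- env.job_done(): hands the job in; it is judged then, once.
Trained networks look in a picture, given as the dict that the camera call returned (one of the last four; its "shot" number tells which), for a name from the list of things; names that differ only in an ending like _2 or _b are one class to them, and where a whole thing is asked for, a point or a joint stands for the part that bears it (a point fixed in the world has none). Each returns a list of dicts, best first, with "score" (0 to 1); they miss things now and then, are a little off and sometimes report something else, mostly with a low value. They report only what shows in the picture. A call takes as long as a camera call. They do not tell look-alikes from the thing itself.
- eyes.boxes_of(name, picture): "centre" ([row, column] in pixels, amid what is visible of it).
- eyes.cut_out(name, picture): "mask" (480x640 bool, what is visible of it) and "centre" ([row, column] in pixels, amid what is visible of it).
- eyes.spot_point(name, picture): "centre" ([row, column] in pixels: a listed point, or the origin of a listed thing).
The state is a dict: "t": time; "joints": joint angles; "qvel": joint speeds; "tau": joint torques, N m; "eef_pos": TCP position; "tcp_rot": TCP orientation; "ft_force": force on the tool from outside, world axes, zero at the start; "moment": the same for the moment, N m; "opening": opening from 0.0 (shut) to 1.0 (fully open); "grip_force": force on a finger pad.
Only numpy, scipy, OpenCV 4.12 (cv2) and the standard library are available. Lean on these libraries where they do the work, as an engineer would, in place of code of your own. Each camera call takes 0.05 s, during which the arm holds its last target. There are 200 camera calls.

TASK

On the front part of the worktop the tea glass, the spice jar and the salt shaker have been put on each other's stands: the glass belongs on the saucer, the spice jar on the square wooden coaster and the salt shaker on the round wooden coaster. Swap them round so that each stands upright in the middle of its own stand, setting one aside on a free patch of worktop on the way. Set each down gently, do not drop or tip over any of them, and leave the strainer, teaspoon and matchbox where they lie.

Things in the scene. Friction and masses are not known exactly. Their poses are not given: they have to be found in the camera images.
- tea_glass: Open tulip-shaped drinking glass, clear with a thin gold rim, 90 mm tall: foot 44 mm, rim 58 mm across, narrower at the waist; about 0.13 kg; loose, stands upright. Origin: centre of the underside, z up. Best gripped from above across the waist, with the TCP 60 to 70 mm over its foot. It starts on the square coaster (the glass and jars far back by the kettle are not meant).
- spice_jar: Round glass spice jar with a flat black screw cap, the tallest of the three: 43 mm across, 96 mm tall (cap from 78 mm up); about 0.15 kg; loose, stands upright. Origin: centre of the underside, z up. Grip across the body, TCP 55 to 70 mm over its foot. It starts on the round coaster.
- salt_shaker: Round glass shaker with a whitish domed cap with holes, 42 mm across, 80 mm tall (narrower cap, 35 mm, from 60 mm up); about 0.14 kg; loose, stands upright. Origin: centre of the underside, z up. Grip across the body, TCP 40 to 50 mm over its foot. It starts on the saucer.
- saucer: Round white tea saucer with a red pattern, 109 mm across, rim 14 mm high, flat middle 50 mm across, 5 mm above its underside; fixed. Origin: centre of the underside (on the worktop, z = 0), z up. Place of the tea glass. (A wall cabinet hangs 0.58 m above the worktop, from about x = 0.62 m backwards: keep a raised forearm or wrist clear of it.)
- round_coaster: Round wooden coaster with a raised rim, 86 mm across, 12 mm high; round well 74 mm across with a cork-lined floor 5 mm above its underside; fixed. Origin: centre of the underside (on the worktop), z up. Place of the salt shaker.
- square_coaster: Square wooden coaster with a raised rim, 86 x 86 mm, 12 mm high; square well 74 mm wide with a cork-lined floor 6 mm above its underside; fixed. Origin: centre of the underside (on the worktop), z up. Place of the spice jar.
- tea_strainer: Small metal tea strainer: round cup 62 mm across, 25 mm high, with a flat handle, 114 mm long in all, 29 mm high; loose bystander. Origin: under the middle of its length, on the worktop; the cup's centre lies 25 mm along its +y, the handle points along its -y.
- teaspoon: Steel teaspoon lying flat, 128 x 26 x 10 mm; loose bystander. Origin: underside, middle of its length; its length is along its y.
- matchbox: Matchbox lying flat, 54 x 36 x 15 mm; loose bystander. Origin: centre of the underside; its length is along its y.
Mind the look-alikes: they are no part of the job. Leave any red look-alike of the tea_glass alone.

How it is judged (in metres and radians):
At the end, for the whole second after the job is handed in: The tea glass stands on the saucer, the spice jar in the square coaster and the salt shaker in the round coaster, each within 14 mm of the stand's centre, its foot 1 to 11 mm above the stand's underside, upright within 6 degrees, released and at rest (horizontal distance between tea_glass and saucer below 0.014 m and z of tea_glass in the frame of saucer between 0.001 and 0.011 m and angle between each of tea_glass, spice_jar, salt_shaker's own z axis and vertical below 0.1 rad and linear speed of each of tea_glass, spice_jar, salt_shaker below 0.02 m/s and angular speed of each of tea_glass, spice_jar, salt_shaker below 0.2 rad/s and contact force between each of tea_glass, spice_jar, salt_shaker and the fingers below 0.01 N and horizontal distance between spice_jar and square_coaster below 0.014 m and z of spice_jar in the frame of square_coaster between 0.001 and 0.011 m and horizontal distance between salt_shaker and round_coaster below 0.014 m and z of salt_shaker in the frame of round_coaster between 0.001 and 0.011 m); the robot touches nothing.
It fails at once if the glass, jar or shaker is tipped over (leans more than 35 degrees) (angle between any of tea_glass, spice_jar, salt_shaker's own z axis and vertical above 0.61 rad).
It fails at once if the glass, jar or shaker is dropped (moves faster than 0.7 m/s free of the fingers, a fall of about 25 mm) ((linear speed of tea_glass above 0.7 m/s and contact force between tea_glass and the fingers below 0.01 N) or (linear speed of spice_jar above 0.7 m/s and contact force between spice_jar and the fingers below 0.01 N) or (linear speed of salt_shaker above 0.7 m/s and contact force between salt_shaker and the fingers below 0.01 N)).
It fails at once if the strainer, teaspoon or matchbox is shifted by more than 20 mm (distance of any of tea_strainer, teaspoon, matchbox from where it was at the start of the episode above 0.02 m).
It also fails if it takes over 120 s, if anything falls off the work surface, if the arm or the gripper's body presses on something with over 40 N, if the wrist force passes 120 N, or if a joint passes its speed limit or range.

## Working session

There is one attempt and no reset: what is moved stays moved. The work goes in short steps, Python scripts to look and compute and a shell command to move; the robot and the scene stay as the last step left them, time stands still between calls to the robot, and variables do not carry over. Pictures are saved under pics/ and viewed, at most 14 in all, crops included, and the job is handed in when it is done.

```bash
ls; mkdir -p pics; cat > h.py <<'E'
import numpy as np, cv2
from cell import env, eyes
def snap(n, f=None):
    p=eyes.read_camera(n)
    if f: cv2.imwrite('pics/'+f, cv2.cvtColor(p['pixels'],cv2.COLOR_RGB2BGR))
    return p
def ray(p, rc):
    E=np.array(p['extrinsics']); R=E[:3,:3]; o=-R.T@E[:3,3]
    x=(rc[1]-p['cx'])/p['fx']; y=(rc[0]-p['cy'])/p['fy']
    return o, R.T@np.array([x,y,1.0])
def onz(p, rc, z):
    o,d=ray(p,rc); return o+d*(z-o[2])/d[2]
def proj(p, w):
    E=np.array(p['extrinsics']); c=E[:3,:3]@np.array(w)+E[:3,3]
    return [c[1]/c[2]*p['fy']+p['cy'], c[0]/c[2]*p['fx']+p['cx']]
E
python3 - <<'E'
from h import *
print(env.state())
for c in ['side','top']:
    p=snap(c,c+'0.png'); print(c,p['fx'],np.round(ray(p,(240,320))[0]))
    for n in ['tea_glass','spice_jar','salt_shaker','saucer','round_coaster','square_coaster','tea_strainer','teaspoon','matchbox']:
        print(n,[(round(d['score'],2),np.round(d['centre']).tolist(),np.round(onz(p,d['centre'],0)[:2]).tolist()) for d in eyes.spot_point(n,p)])
E
```

```text
pics
{'t': 0.0, 'joints': array([ 1.09540132e+00,  4.91559428e-01,  1.55948541e+00, -2.44619546e-06,
        1.09169236e+00, -1.05641288e-01]), 'qvel': array([-2.09803007e-04, -3.48636154e-05,  3.94530141e-04, -1.03581509e-03,
        5.73945475e-04,  1.49646554e-03]), 'tau': array([ 5.04952859e-04, -6.12640572e+01, -2.58167928e+01,  6.91689667e-02,
        4.83422284e-02, -9.82184292e-05]), 'eef_pos': array([225.75973919, 582.54566196, 232.84943562]), 'tcp_rot': array([-3.14045427e+00, -1.18528544e-04,  2.77183999e+00]), 'ft_force': array([-0.26987078,  0.5018287 , -0.09662351]), 'moment': array([0.05647597, 0.01431925, 0.0194956 ]), 'grip_force': 0.0, 'opening': 1.0009005993806577}
side 601.3582675261815 [-311. -274. 1099.]
tea_glass [(0.93, [328.0, 404.0], [466.0, -262.0]), (0.84, [321.0, 466.0], [519.0, -393.0])]
spice_jar [(0.82, [281.0, 172.0], [471.0, 289.0])]
salt_shaker [(0.93, [277.0, 299.0], [554.0, 0.0])]
saucer [(0.63, [275.0, 296.0], [557.0, 10.0]), (0.42, [245.0, 247.0], [621.0, 153.0]), (0.38, [268.0, 360.0], [614.0, -133.0])]
round_coaster [(0.67, [280.0, 175.0], [47
[... 193 characters left out ...]
0.0], [751.0, 26.0])]
matchbox [(0.87, [265.0, 360.0], [624.0, -132.0]), (0.71, [286.0, 170.0], [456.0, 288.0])]
top 471.3793323470119 [ 525.  -22. 1067.]
tea_glass [(0.78, [282.0, 474.0], [518.0, -391.0]), (0.67, [310.0, 418.0], [457.0, -261.0]), (0.25, [270.0, 304.0], [551.0, -4.0])]
spice_jar [(0.96, [309.0, 178.0], [468.0, 279.0])]
salt_shaker [(0.79, [272.0, 302.0], [547.0, -0.0])]
saucer [(0.88, [274.0, 298.0], [541.0, 9.0])]
round_coaster [(0.55, [308.0, 178.0], [471.0, 277.0])]
square_coaster [(0.98, [304.0, 422.0], [470.0, -270.0])]
tea_strainer [(0.9, [236.0, 240.0], [630.0, 140.0])]
teaspoon [(0.53, [186.0, 288.0], [744.0, 29.0])]
matchbox [(0.81, [244.0, 359.0], [608.0, -131.0])]
```

View pics/top0.png

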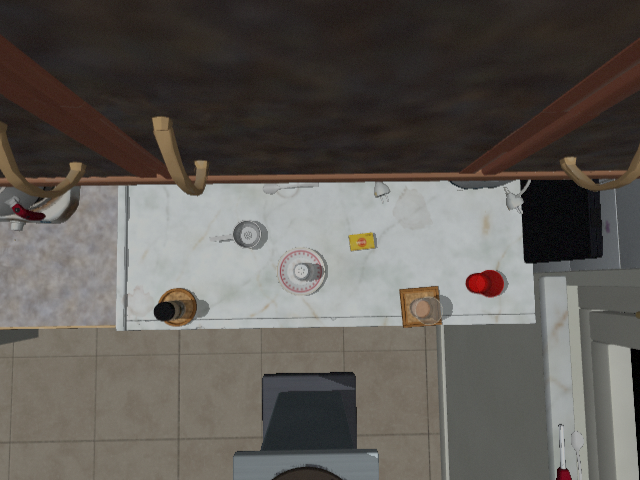

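View pics/side0.png

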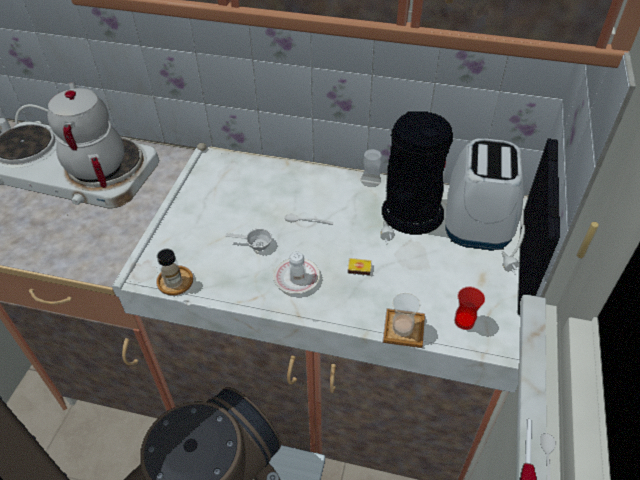

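```bash
cat >> h.py <<'E'
from scipy.optimize import minimize
prof={'tea_glass':[(0,22),(12,22),(90,29)],'spice_jar':[(0,21.5),(96,21.5)],'salt_shaker':[(0,21),(60,21),(60,17.5),(80,14)],
 'saucer':[(0,30),(14,54.5)],'round_coaster':[(0,43),(12,43)],'square_coaster':'sq'}
th=np.linspace(0,2*np.pi,40,endpoint=False)
def model(n,x,y,z0=0,yaw=0):
    if n=='square_coaster':
        a=np.array([[i,j] for i in(-43,43) for j in(-43,43)])@np.array([[np.cos(yaw),np.sin(yaw)],[-np.sin(yaw),np.cos(yaw)]])
        return np.vstack([np.c_[a+[x,y],np.full(4,z)] for z in(0,12)])
    return np.vstack([np.c_[x+r*np.cos(th),y+r*np.sin(th),np.full(40,z+z0)] for z,r in prof[n]])
def sil(p,W,S=4):
    E=np.array(p['extrinsics']); c=W@E[:3,:3].T+E[:3,3]
    uv=np.c_[c[:,0]/c[:,2]*p['fx']+p['cx'],c[:,1]/c[:,2]*p['fy']+p['cy']]
    h=cv2.convexHull(((uv+0.5)*S*16).astype(np.int32))
    m=np.zeros((480*S,640*S),np.uint8); cv2.fillConvexPoly(m,h,1,shift=4); return m>0
def maskof(n,p,xy,S=4):
    c=[d for d in eyes.cut_out(n,p) if np.hypot(*(onz(p,d['centre'],30)[:2]-xy))<70]
    if not c: return None
    m=c[0]['mask'].astype(np.uint8)
    if n in('saucer','round_coaster','square_coaster'):
        h=cv2.convexHull(np.argwhere(m)[:,::-1].astype(np.int32)); cv2.fillConvexPoly(m,h,1)
    return cv2.resize(m,None,fx=S,fy=S,interpolation=cv2.INTER_NEAREST)>0
def fit(n,views,xy,z0=0):
    ms=[(p,maskof(n,p,xy)) for p in views]; ms=[(p,m) for p,m in ms if m is not None]
    out=[]
    for sub in [[a] for a in ms]+([ms] if len(ms)>1 else []):
        def f(v):
            t=0
            for p,m in sub:
                s=sil(p,model(n,v[0],v[1],z0,v[2]/50 if len(v)>2 else 0)); t-=(s&m).sum()/(s|m).sum()
            return t/len(sub)
        x0=list(xy)+([0] if n=='square_coaster' else [])
        sx=np.vstack([x0]+[np.array(x0)+np.eye(len(x0))[i]*12 for i in range(len(x0))])
        r=minimize(f,x0,method='Nelder-Mead',options=dict(initial_simplex=sx,xatol=.1,fatol=1e-4,maxiter=90))
        out.append((np.round(r.x,1).tolist(),round(-r.fun,3)))
    return out
E
python3 - <<'E'
from h import *
V=[snap('side'),snap('top')]
for n,xy,z in [('saucer',(548,3),0),('round_coaster',(473,280),0),('square_coaster',(470,-265),0),('tea_glass',(462,-265),6),('spice_jar',(470,284),5),('salt_shaker',(550,0),5)]:
    print(n,fit(n,V,np.array(xy),z))
a=V[0]['pixels'][270:360,370:500]; b=V[1]['pixels'][260:340,385:515]
a,b=[cv2.resize(i[:80],(780,300) if 0 else (488,300),interpolation=cv2.INTER_CUBIC) for i in(a,b)]
cv2.imwrite('pics/crop.png',cv2.cvtColor(np.vstack([a,b]),cv2.COLOR_RGB2BGR))
E
```

```text
saucer [([548.9, 3.4], np.float64(0.976))]
round_coaster [([473.7, 282.3], np.float64(0.872)), ([472.9, 278.0], np.float64(0.904)), ([472.4, 279.5], np.float64(0.873))]
square_coaster [([466.3, -262.4, 4.0], np.float64(0.962))]
tea_glass [([463.1, -257.4], np.float64(0.9)), ([461.7, -259.6], np.float64(0.952)), ([462.1, -258.8], np.float64(0.916))]
spice_jar [([468.2, 284.0], np.float64(0.883)), ([468.8, 278.6], np.float64(0.908)), ([467.7, 282.1], np.float64(0.877))]
salt_shaker [([546.0, -0.1], np.float64(0.922))]
```

View pics/crop.png

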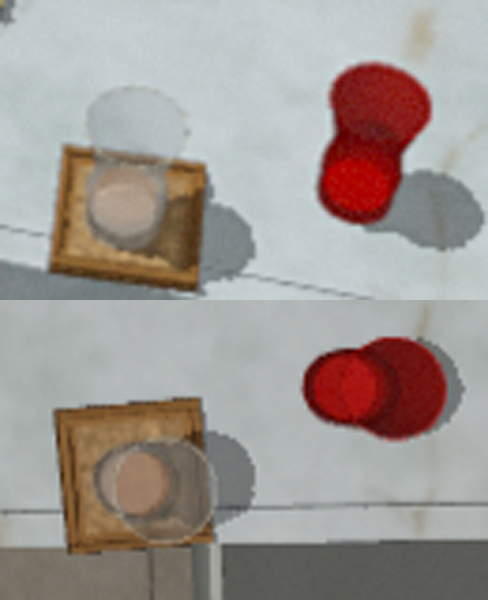

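The pictures show three candidates for the glass:
- clear, on the square coaster: side (325,404), top (310,420)
- red: side (308,468), top (283,485)
- clear, at the back by the kettle and toaster: side (165,372)

The crop confirms that the clear glass with the thin rim on the square coaster is the one meant. The red look-alike and the back jar stay.

I'll set the shaker aside first, turning the tool square to the world axes.

```bash
python3 -m inch '[[[0,0,0],-0.85,-1],[[0,0,0],-0.85,-1],[[0,0,0],-0.85,-1],[[0,0,0],-0.85,-1],[[0,0,0],-0.85,-1],[[-0.3,-0.6,0],0,-1],[[-0.4,-0.7,0],0,-1],[[-0.4,-0.7,0],0,-1],[[-0.4,-0.7,0],0,-1],[[-0.4,-0.7,0],0,-1]]'; python3 -m inch '[[[-0.4,-0.7,0],0,-1],[[-0.4,-0.7,0],0,-1],[[-0.4,-0.7,0],0,-1],[[-0.4,-0.7,0],0,-1],[[-0.4,-0.7,0],0,-1],[[-0.4,-0.7,0],0,-1],[[-0.4,-0.7,0],0,-1],[[-0.4,-0.7,0],0,-1],[[-0.2,-0.5,0],0,-1],[[0,0,0],0,-1]]'
```

```text
t: 2.95
eef_pos: [340.7, 377.6, 233.6]
tcp_rot: [3.141, 0.0, -3.14]
ft_force: [1.5, -0.3, -0.1]
opening: 1.001
grip_force: 0.0
t: 4.2
eef_pos: [545.0, 11.4, 233.2]
tcp_rot: [-3.142, 0.0, 3.14]
ft_force: [0.2, 0.0, 0.4]
opening: 1.0
grip_force: 0.0
```

```bash
cat >> h.py <<'E'
def wray(p,rc):
    E=np.array(p['extrinsics']); R=E[:3,:3]; o=-R.T@E[:3,3]
    u=np.array([(rc[1]-p['cx'])/p['fx'],(rc[0]-p['cy'])/p['fy']]); a=np.hypot(*u)
    return o,R.T@np.r_[u/max(a,1e-9)*np.sin(a),np.cos(a)]
def wz(p,rc,z):
    o,d=wray(p,rc); return np.round((o+d*(z-o[2])/d[2])[:2],1).tolist()
def wspot(p,names):
    for n,z in names: print(n,[(round(d['score'],2),np.round(d['centre']).tolist(),wz(p,d['centre'],z)) for d in eyes.spot_point(n,p)][:3])
E
python3 - <<'E'
from h import *
p=snap('wrist','w1.png'); print(p['fx'],np.round(wray(p,(240,320)),2),env.state()['eef_pos'])
wspot(p,[('salt_shaker',5),('saucer',0),('tea_strainer',0),('matchbox',0)])
E
```

```text
371.64829954431775 [[ 4.6727e+02  1.0310e+01  3.8389e+02]
 [ 2.8000e-01 -1.0000e-02 -9.6000e-01]] [544.48229897  12.58185176 233.22864014]
salt_shaker [(0.74, [215.0, 312.0], [551.5, -3.1])]
saucer []
tea_strainer [(0.68, [284.0, 442.0], [632.9, 145.5])]
matchbox [(0.85, [272.0, 200.0], [618.8, -134.0])]
```

View pics/w1.png

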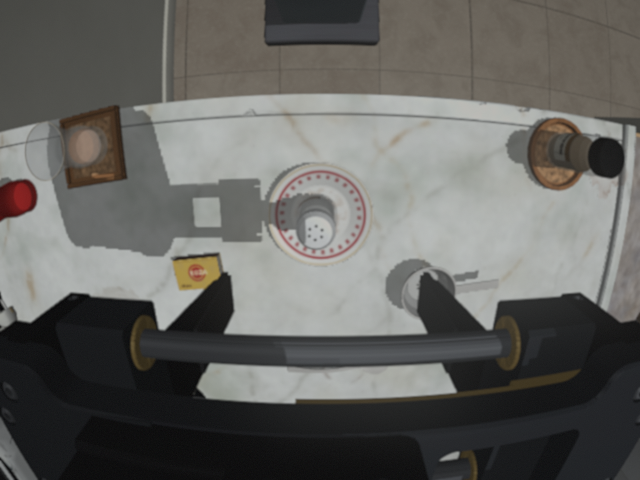

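```bash
python3 -m inch '[[[-0.05,-0.22,0],0,-1],[[0,0,0.4],0,-1],[[0,0,0.4],0,-1],[[0,0,0.4],0,-1],[[0,0,0.4],0,-1],[[0,0,0.4],0,-1],[[0,0,0.4],0,-1],[[0,0,0.4],0,-1],[[0,0,0.25],0,-1],[[0,0,0],0,-1]]'; python3 - <<'E'
from h import *
p=snap('wrist','w2.png')
wspot(p,[('salt_shaker',5),('saucer',0)])
print(env.state()['eef_pos'])
E
```

```text
t: 5.7
eef_pos: [547.3, -0.2, 49.8]
tcp_rot: [3.141, -0.001, -3.14]
ft_force: [-0.1, -0.0, 0.7]
opening: 0.999
grip_force: 0.0
salt_shaker [(0.77, [276.0, 329.0], [548.3, 0.8])]
saucer []
[ 5.47956247e+02 -1.44179601e-01  5.11933348e+01]
```

View pics/w2.png

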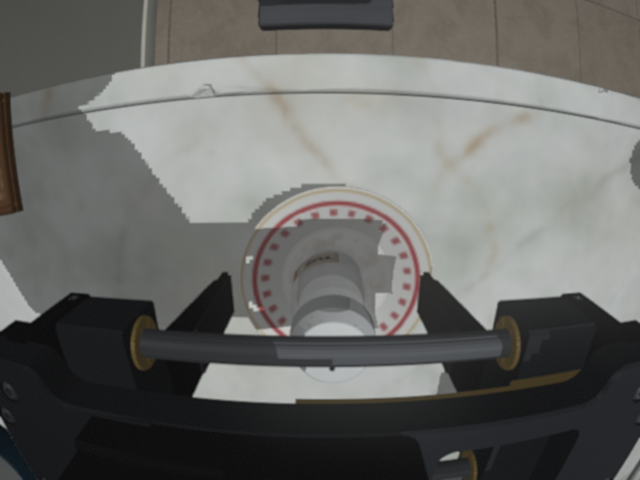

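The shaker stands midway between the fingers (column about 330, fingers at 226 and 425). Closing and lifting.

```bash
python3 -m inch '[[[0,0,0],0,1],[[0,0,0],0,1],[[0,0,0],0,1],[[0,0,0],0,1],[[0,0,0],0,1],[[0,0,0],0,1],[[0,0,-0.1],0,1],[[0,0,-0.3],0,1],[[0,0,-0.4],0,1],[[0,0,-0.4],0,1]]'; python3 -m inch '[[[0,0,0],0,1],[[0.1,0.3,0],0,1],[[0.15,0.35,0],0,1],[[0.15,0.35,0],0,1],[[0.15,0.35,0],0,1],[[0.15,0.35,0],0,1],[[0.15,0.3,0],0,1],[[0.1,0.2,0],0,1],[[0,0,0],0,1],[[0,0,0],0,1]]'
```

```text
t: 7.1
eef_pos: [547.3, -0.1, 123.3]
tcp_rot: [3.141, -0.0, -3.141]
ft_force: [0.3, -0.5, -1.8]
opening: 0.386
grip_force: 29.9
t: 8.35
eef_pos: [490.7, 131.6, 122.4]
tcp_rot: [3.142, 0.0, -3.141]
ft_force: [-0.4, 0.0, -1.0]
opening: 0.387
grip_force: 29.9
```

```bash
python3 -m inch '[[[0,0,0.3],0,1],[[0,0,0.3],0,1],[[0,0,0.3],0,1],[[0,0,0.2],0,1],[[0,0,0.08],0,1],[[0,0,0.03],0,1],[[0,0,0.03],0,1],[[0,0,0],0,1],[[0,0,0],0,1],[[0,0,0],0,1]]'
```

```text
t: 9.6
eef_pos: [490.4, 131.9, 48.2]
tcp_rot: [3.141, 0.0, -3.14]
ft_force: [0.1, 0.1, -2.0]
opening: 0.387
grip_force: 29.9
```

```bash
python3 -m inch '[[[0,0,0.02],0,1],[[0,0,0.02],0,1],[[0,0,0.02],0,1],[[0,0,0],0,1],[[0,0,0],0,1],[[0,0,0],0,1],[[0,0,0],0,1],[[0,0,0],0,1],[[0,0,0],0,1],[[0,0,0],0,1]]'
```

```text
t: 10.85
eef_pos: [490.8, 132.1, 46.0]
tcp_rot: [3.141, 0.002, -3.14]
ft_force: [-4.1, 0.8, 24.2]
opening: 0.389
grip_force: 30.7
```

```bash
python3 -m inch '[[[0,0,-0.01],0,1],[[0,0,0],0,0.1],[[0,0,0],0,-0.2],[[0,0,0],0,-1],[[0,0,0],0,-1],[[0,0,-0.2],0,-1],[[0,0,-0.4],0,-1],[[0,0,-0.6],0,-1],[[0,0,-0.6],0,-1],[[0,0,-0.6],0,-1]]'; python3 -m inch '[[[0,-0.4,0],0,-1],[[0.05,-0.8,0],0,-1],[[0.05,-0.8,0],0,-1],[[0.05,-0.8,0],0,-1],[[0.05,-0.8,0],0,-1],[[0.05,-0.8,0],0,-1],[[0.05,-0.8,0],0,-1],[[0.05,-0.8,0],0,-1],[[0.05,-0.5,0],0,-1],[[0,0,0],0,-1]]'
python3 - <<'E'
from h import *
p=snap('wrist'); print(env.state()['eef_pos'])
wspot(p,[('tea_glass',6),('square_coaster',0)])
V=[snap('side','s2.png'),snap('top','t2.png')]
for n,xy,z in [('saucer',(548,3),0),('salt_shaker',(490,132),0)]:
    print(n,fit(n,V,np.array(xy),z))
E
```

```text
t: 12.1
eef_pos: [490.1, 131.8, 191.1]
tcp_rot: [3.141, 0.001, -3.141]
ft_force: [0.4, 0.3, -0.3]
opening: 0.995
grip_force: 0.0
t: 13.35
eef_pos: [466.4, -259.7, 189.5]
tcp_rot: [-3.141, 0.0, 3.14]
ft_force: [-0.4, -0.4, 0.6]
opening: 0.999
grip_force: 0.0
[ 466.42751233 -258.5147972   189.42050691]
tea_glass [(0.94, [267.0, 201.0], [514.5, -384.8]), (0.69, [217.0, 328.0], [464.7, -259.0])]
square_coaster []
saucer [([548.7, 6.8], np.float64(0.964)), ([548.9, 3.7], np.float64(0.978)), ([548.8, 4.5], np.float64(0.956))]
salt_shaker [([490.1, 133.7], np.float64(0.907)), ([490.3, 129.6], np.float64(0.904)), ([489.8, 131.2], np.float64(0.868))]
```

```bash
python3 -m inch '[[[0.05,0,0],0,-1],[[0,0,0.3],0,-1],[[0,0,0.4],0,-1],[[0,0,0.4],0,-1],[[0,0,0.4],0,-1],[[0,0,0.3],0,-1],[[0,0,0.17],0,-1],[[0,0,0],0,-1],[[0,0,0],0,-1],[[0,0,0],0,-1]]'; python3 - <<'E'
from h import *
p=snap('wrist','w3.png'); print(env.state()['eef_pos'])
wspot(p,[('tea_glass',6),('square_coaster',0)])
E
```

```text
t: 15.05
eef_pos: [464.0, -258.3, 71.5]
tcp_rot: [-3.141, 0.001, -3.14]
ft_force: [-0.3, 0.0, 0.2]
opening: 0.999
grip_force: 0.0
[ 463.98919842 -258.3096653    71.37581714]
tea_glass [(0.63, [263.0, 325.0], [464.4, -259.6])]
square_coaster []
```

View pics/w3.png

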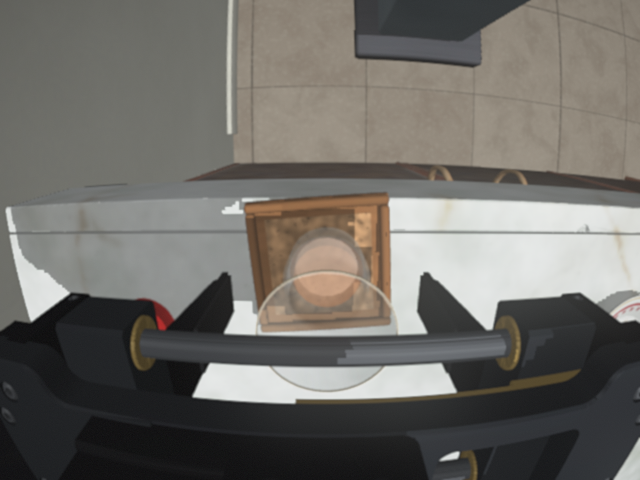

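Clear glass on the square coaster is between the open fingers (foot at (268,325)). Closing, then lifting.

```bash
python3 -m inch '[[[0,0,0],0,1],[[0,0,0],0,1],[[0,0,0],0,1],[[0,0,0],0,1],[[0,0,0],0,1],[[0,0,0],0,1],[[0,0,-0.1],0,1],[[0,0,-0.3],0,1],[[0,0,-0.4],0,1],[[0,0,-0.2],0,1]]'
```

```text
t: 16.45
eef_pos: [464.0, -258.3, 132.1]
tcp_rot: [-3.141, 0.001, -3.14]
ft_force: [0.1, -0.2, -1.2]
opening: 0.586
grip_force: 30.0
```

```bash
python3 -m inch '[[[-0.1,0.3,0],0,1],[[-0.15,0.5,0],0,1],[[-0.15,0.5,0],0,1],[[-0.2,0.6,0],0,1],[[-0.2,0.6,0],0,1],[[-0.2,0.6,0],0,1],[[-0.2,0.6,0],0,1],[[-0.15,0.4,0],0,1],[[-0.06,0.28,0],0,1],[[0,0,0],0,1]]'; python3 - <<'E'
from h import *
print(env.state()['eef_pos'],env.state()['ft_force'])
V=[snap('side'),snap('top')]
for n,xy,z in [('tea_glass',(548,4),66),('square_coaster',(470,-265),0)]: print(n,fit(n,V,np.array(xy),z))
E
```

```text
t: 17.7
eef_pos: [547.8, 5.8, 130.4]
tcp_rot: [3.141, -0.001, -3.139]
ft_force: [-0.5, 0.9, -1.1]
opening: 0.591
grip_force: 30.0
[547.77154688   5.8258142  130.35711959] [-0.48835166  0.85558128 -1.10415755]
tea_glass [([545.7, 7.2], np.float64(0.821))]
square_coaster [([464.1, -259.6, 4.1], np.float64(0.966)), ([465.7, -262.6, 4.0], np.float64(0.94)), ([464.5, -260.7, 3.7], np.float64(0.939))]
```

```bash
python3 -m inch '[[[-0.02,-0.02,0],0,1],[[0,0,0.2],0,1],[[0,0,0.3],0,1],[[0,0,0.25],0,1],[[0,0,0.1],0,1],[[0,0,0.05],0,1],[[0,0,0.03],0,1],[[0,0,0],0,1],[[0,0,0],0,1],[[0,0,0],0,1]]'
```

```text
t: 19.25
eef_pos: [549.4, 3.5, 75.2]
tcp_rot: [3.142, 0.0, -3.141]
ft_force: [0.2, 0.3, -1.8]
opening: 0.589
grip_force: 30.0
```

```bash
python3 -m inch '[[[0,0,0.03],0,1],[[0,0,0.02],0,1],[[0,0,0.02],0,1],[[0,0,0],0,1],[[0,0,0],0,1],[[0,0,0],0,1],[[0,0,0],0,1],[[0,0,0],0,1],[[0,0,0],0,1],[[0,0,0],0,1]]'
```

```text
t: 20.5
eef_pos: [549.3, 3.5, 70.8]
tcp_rot: [3.142, 0.0, -3.14]
ft_force: [0.3, 0.6, -1.4]
opening: 0.587
grip_force: 30.0
```

```bash
python3 -m inch '[[[0,0,0.02],0,1],[[0,0,0],0,1],[[0,0,0],0,1],[[0,0,0],0,1],[[0,0,0],0,1],[[0,0,0],0,1],[[0,0,0],0,1],[[0,0,0],0,1],[[0,0,0],0,1],[[0,0,0],0,1]]'
```

```text
t: 21.75
eef_pos: [549.3, 3.5, 69.7]
tcp_rot: [3.142, 0.0, -3.141]
ft_force: [0.4, -1.1, -1.4]
opening: 0.59
grip_force: 30.0
```

```bash
python3 -m inch '[[[0,0,0.02],0,1],[[0,0,0],0,1],[[0,0,0],0,1],[[0,0,0],0,1],[[0,0,0],0,1],[[0,0,0],0,1],[[0,0,0],0,1],[[0,0,0],0,1],[[0,0,0],0,1],[[0,0,0],0,1]]'
```

```text
t: 23.0
eef_pos: [549.8, 3.6, 69.4]
tcp_rot: [-3.142, 0.002, -3.14]
ft_force: [-1.7, 1.5, 10.3]
opening: 0.589
grip_force: 30.0
```

```bash
python3 -m inch '[[[0,0,0],0,0.1],[[0,0,0],0,-0.3],[[0,0,0],0,-1],[[0,0,0],0,-1],[[0,0,0],0,-1],[[0,0,-0.2],0,-1],[[0,0,-0.4],0,-1],[[0,0,-0.5],0,-1],[[0,0,-0.5],0,-1],[[0,0,-0.4],0,-1]]'; python3 -m inch '[[[0.1,0.3,0],0,-1],[[0.2,0.6,0],0,-1],[[0.2,0.6,0],0,-1],[[0.2,0.7,0],0,-1],[[0.2,0.7,0],0,-1],[[0.2,0.7,0],0,-1],[[0.2,0.6,0],0,-1],[[0.06,0.44,0],0,-1],[[0,0,0],0,-1],[[0,0,0],0,-1]]'
python3 - <<'E'
from h import *
p=snap('wrist'); print(env.state()['eef_pos'])
wspot(p,[('spice_jar',5),('round_coaster',0)])
V=[snap('side','s3.png'),snap('top','t3.png')]
for n,xy,z in [('tea_glass',(549,4),5),('square_coaster',(465,-261),0)]: print(n,fit(n,V,np.array(xy),z))
E
```

```text
t: 24.25
eef_pos: [549.4, 3.5, 190.5]
tcp_rot: [-3.142, 0.001, -3.14]
ft_force: [-0.2, 0.4, 0.4]
opening: 0.996
grip_force: 0.0
t: 25.5
eef_pos: [466.8, 281.7, 187.9]
tcp_rot: [-3.141, -0.001, -3.14]
ft_force: [0.3, -0.3, 0.6]
opening: 0.996
grip_force: 0.0
[467.06846202 281.36149675 188.07447118]
spice_jar [(0.92, [223.0, 329.0], [470.3, 283.4])]
round_coaster []
tea_glass [([548.0, 4.5], np.float64(0.918)), ([548.1, 1.3], np.float64(0.967)), ([547.8, 2.2], np.float64(0.917))]
square_coaster [([465.3, -259.6, 3.0], np.float64(0.956)), ([465.8, -263.2, 3.8], np.float64(0.969)), ([465.6, -261.2, 4.1], np.float64(0.939))]
```

View pics/s3.png

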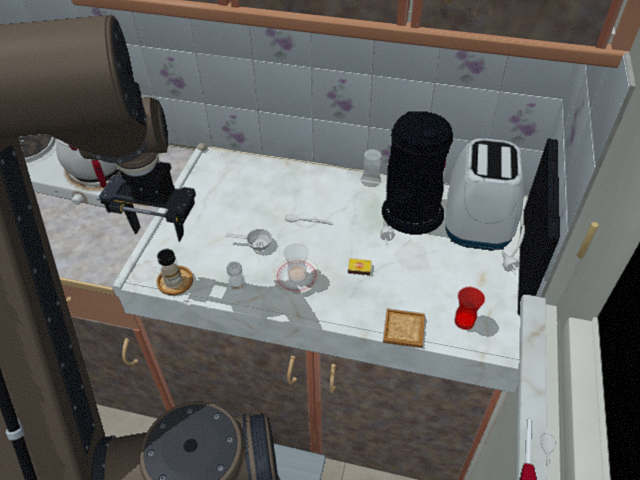

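The glass stands upright in the saucer (side (272,296)), with the shaker set aside at (275,236) and the square coaster empty at (327,404). Next, the jar.

```bash
python3 -m inch '[[[-0.03,0.01,0],0,-1],[[0,0,0.3],0,-1],[[0,0,0.4],0,-1],[[0,0,0.4],0,-1],[[0,0,0.4],0,-1],[[0,0,0.3],0,-1],[[0,0,0.22],0,-1],[[0,0,0],0,-1],[[0,0,0],0,1],[[0,0,0],0,1]]';  python3 -m inch '[[[0,0,0],0,1],[[0,0,0],0,1],[[0,0,0],0,1],[[0,0,0],0,1],[[0,0,0],0,1],[[0,0,0],0,1],[[0,0,0],0,1],[[0,0,0],0,1],[[0,0,0],0,1],[[0,0,0],0,1]]'
```

```text
t: 27.2
eef_pos: [469.5, 282.6, 67.9]
tcp_rot: [3.141, 0.001, -3.14]
ft_force: [-0.6, -0.9, -1.4]
opening: 0.843
grip_force: 0.0
t: 28.45
eef_pos: [469.2, 282.5, 67.2]
tcp_rot: [3.141, 0.0, -3.141]
ft_force: [0.4, 0.6, 0.5]
opening: 0.446
grip_force: 30.0
```

```bash
python3 -m inch '[[[0,0,-0.1],0,1],[[0,0,-0.3],0,1],[[0,0,-0.4],0,1],[[0,0,-0.5],0,1],[[0,0,-0.5],0,1],[[0,0,-0.3],0,1],[[0,0,0],0,1],[[0,-0.3,0],0,1],[[0,-0.5,0],0,1],[[0,-0.6,0],0,1]]';  python3 -m inch '[[[0,-0.7,0],0,1],[[0,-0.7,0],0,1],[[0,-0.7,0],0,1],[[0,-0.7,0],0,1],[[0,-0.7,0],0,1],[[0,-0.7,0],0,1],[[0,-0.7,0],0,1],[[0,-0.7,0],0,1],[[0,-0.6,0],0,1],[[0,-0.5,0],0,1]]';  python3 -m inch '[[[0.03,-0.5,0],0,1],[[0.03,-0.3,0],0,1],[[0,-0.16,0],0,1],[[0,0,0],0,1],[[0,0,0.3],0,1],[[0,0,0.4],0,1],[[0,0,0.4],0,1],[[0,0,0.3],0,1],[[0,0,0],0,1],[[0,0,0],0,1]]'; python3 - <<'E'
from h import *
print(env.state()['eef_pos'],env.state()['ft_force'])
V=[snap('side'),snap('top')]
for n,xy,z in [('spice_jar',(465,-261),50)]: print(n,fit(n,V,np.array(xy),z))
E
```

```text
t: 29.7
eef_pos: [468.6, 196.8, 192.1]
tcp_rot: [-3.141, -0.002, -3.14]
ft_force: [-0.0, 0.2, -1.8]
opening: 0.442
grip_force: 30.0
t: 30.95
eef_pos: [468.4, -205.4, 192.1]
tcp_rot: [3.141, -0.002, 3.142]
ft_force: [0.2, -0.6, -1.8]
opening: 0.441
grip_force: 30.0
t: 32.2
eef_pos: [466.6, -260.8, 109.9]
tcp_rot: [-3.141, 0.001, -3.14]
ft_force: [0.7, -0.1, -2.2]
opening: 0.444
grip_force: 30.0
[ 466.55246335 -260.84967045  109.86436355] [ 0.67168569 -0.06831167 -2.2118084 ]
spice_jar [([463.3, -260.5], np.float64(0.87))]
```

```bash
python3 -m inch '[[[0,0,0.2],0,1],[[0,0,0.2],0,1],[[0,0,0.15],0,1],[[0,0,0.05],0,1],[[0,0,0.03],0,1],[[0,0,0.02],0,1],[[0,0,0],0,1],[[0,0,0],0,1],[[0,0,0],0,1],[[0,0,0],0,1]]';  python3 -m inch '[[[0,0,0.02],0,1],[[0,0,0.01],0,1],[[0,0,0],0,1],[[0,0,0],0,1],[[0,0,0],0,1],[[0,0,0],0,1],[[0,0,0],0,1],[[0,0,0],0,1],[[0,0,0],0,1],[[0,0,0],0,1]]'
```

```text
t: 33.65
eef_pos: [466.2, -261.2, 70.3]
tcp_rot: [3.142, 0.0, -3.14]
ft_force: [0.4, -0.1, -0.9]
opening: 0.447
grip_force: 30.0
t: 34.9
eef_pos: [466.2, -261.2, 68.4]
tcp_rot: [3.141, 0.0, -3.141]
ft_force: [-1.0, -0.9, -1.1]
opening: 0.447
grip_force: 30.0
```

```bash
python3 -m inch '[[[0,0,0.02],0,1],[[0,0,0],0,1],[[0,0,0],0,1],[[0,0,0],0,1],[[0,0,0],0,1],[[0,0,0],0,1],[[0,0,0],0,1],[[0,0,0],0,1],[[0,0,0],0,1],[[0,0,0],0,1]]'
```

```text
t: 36.15
eef_pos: [466.4, -261.2, 68.2]
tcp_rot: [-3.141, 0.001, -3.14]
ft_force: [-1.8, 2.5, 11.1]
opening: 0.444
grip_force: 30.0
```

```bash
python3 -m inch '[[[0,0,0],0,0.1],[[0,0,0],0,-0.3],[[0,0,0],0,-1],[[0,0,0],0,-1],[[0,0,0],0,-1],[[0,0,-0.2],0,-1],[[0,0,-0.4],0,-1],[[0,0,-0.5],0,-1],[[0,0,-0.5],0,-1],[[0,0,-0.4],0,-1]]'; python3 -m inch '[[[0,0.4,0],0,-1],[[-0.05,0.8,0],0,-1],[[-0.05,0.8,0],0,-1],[[-0.05,0.8,0],0,-1],[[-0.05,0.8,0],0,-1],[[-0.05,0.8,0],0,-1],[[-0.05,0.8,0],0,-1],[[-0.05,0.8,0],0,-1],[[-0.05,0.55,0],0,-1],[[0,0,0],0,-1]]'
python3 - <<'E'
from h import *
p=snap('wrist'); print(env.state()['eef_pos'])
wspot(p,[('salt_shaker',0)])
V=[snap('side','s4.png'),snap('top','t4.png')]
for n,xy,z in [('spice_jar',(465,-261),6),('round_coaster',(473,280),0)]: print(n,fit(n,V,np.array(xy),z))
E
```

```text
t: 37.4
eef_pos: [466.2, -261.2, 189.3]
tcp_rot: [-3.141, 0.001, -3.14]
ft_force: [0.7, -0.1, 1.0]
opening: 0.999
grip_force: 0.0
t: 38.65
eef_pos: [488.5, 134.2, 186.6]
tcp_rot: [3.142, -0.001, -3.137]
ft_force: [-0.2, -0.3, 0.5]
opening: 0.997
grip_force: 0.0
[488.58924709 133.0313747  186.61349811]
salt_shaker [(0.72, [224.0, 321.0], [493.8, 129.3])]
spice_jar [([463.6, -260.0], np.float64(0.924)), ([465.7, -261.9], np.float64(0.923)), ([465.7, -260.8], np.float64(0.91))]
round_coaster [([473.5, 283.0], np.float64(0.967))]
```

View pics/s4.png

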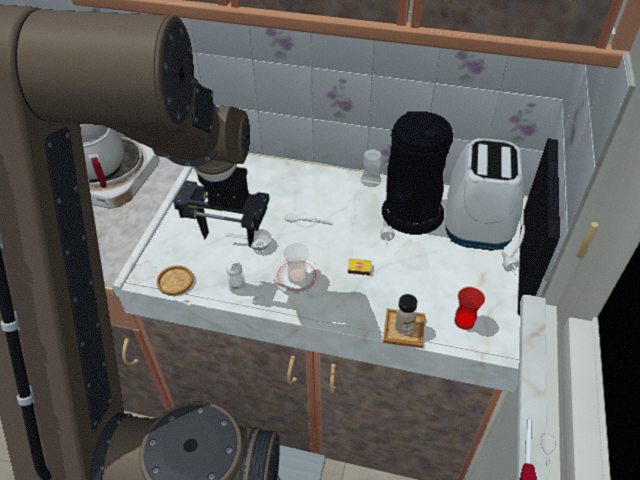

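The jar stands upright in the square coaster (side (325,404)), and the round coaster is empty at (280,175). Now the shaker.

```bash
python3 -m inch '[[[-0.03,-0.03,0],0,-1],[[0,0,0.3],0,-1],[[0,0,0.4],0,-1],[[0,0,0.4],0,-1],[[0,0,0.4],0,-1],[[0,0,0.4],0,-1],[[0,0,0.3],0,-1],[[0,0,0.13],0,-1],[[0,0,0],0,-1],[[0,0,0],0,1]]';  python3 -m inch '[[[0,0,0],0,1],[[0,0,0],0,1],[[0,0,0],0,1],[[0,0,0],0,1],[[0,0,0],0,1],[[0,0,0],0,1],[[0,0,-0.1],0,1],[[0,0,-0.3],0,1],[[0,0,-0.4],0,1],[[0,0,-0.2],0,1]]'
```

```text
t: 40.3
eef_pos: [491.9, 130.1, 48.1]
tcp_rot: [3.141, 0.001, -3.14]
ft_force: [0.1, -0.6, -0.0]
opening: 0.946
grip_force: 0.0
t: 41.55
eef_pos: [491.8, 130.1, 108.6]
tcp_rot: [3.141, 0.001, -3.14]
ft_force: [-0.5, -0.4, -1.3]
opening: 0.382
grip_force: 29.9
```

```bash
python3 -m inch '[[[0.05,0.3,0],0,1],[[0.05,0.45,0],0,1],[[0.05,0.5,0],0,1],[[0.05,0.5,0],0,1],[[0.05,0.45,0],0,1],[[0.05,0.3,0],0,1],[[0,0,0],0,1],[[0,0,0],0,1],[[0,0,0],0,1],[[0,0,0],0,1]]'; python3 - <<'E'
from h import *
print(env.state()['eef_pos'])
V=[snap('side'),snap('top')]
for n,xy,z in [('round_coaster',(473,280),0),('salt_shaker',(473,281),60)]: print(n,fit(n,V,np.array(xy),z))
E
```

```text
t: 42.8
eef_pos: [473.6, 279.5, 107.5]
tcp_rot: [3.141, 0.0, -3.141]
ft_force: [0.7, 0.8, -1.1]
opening: 0.385
grip_force: 29.9
[473.60572228 279.509893   107.48940955]
round_coaster [([473.3, 283.5], np.float64(0.854))]
salt_shaker [([468.8, 280.0], np.float64(0.688))]
```

```bash
python3 -m inch '[[[0,0.03,0],0,1],[[0,0,0.2],0,1],[[0,0,0.3],0,1],[[0,0,0.2],0,1],[[0,0,0.1],0,1],[[0,0,0.05],0,1],[[0,0,0],0,1],[[0,0,0],0,1],[[0,0,0],0,1],[[0,0,0],0,1]]';  python3 -m inch '[[[0,0,0.02],0,1],[[0,0,0],0,1],[[0,0,0],0,1],[[0,0,0],0,1],[[0,0,0],0,1],[[0,0,0],0,1],[[0,0,0],0,1],[[0,0,0],0,1],[[0,0,0],0,1],[[0,0,0],0,1]]'
```

```text
t: 44.35
eef_pos: [473.5, 281.9, 56.6]
tcp_rot: [3.141, 0.0, -3.141]
ft_force: [-0.2, -0.8, -1.2]
opening: 0.388
grip_force: 29.9
t: 45.6
eef_pos: [473.4, 281.8, 55.2]
tcp_rot: [3.142, -0.0, -3.141]
ft_force: [0.9, -0.1, -2.2]
opening: 0.386
grip_force: 29.9
```

```bash
python3 -m inch '[[[0,0,0.015],0,1],[[0,0,0],0,1],[[0,0,0.015],0,1],[[0,0,0],0,1],[[0,0,0],0,1],[[0,0,0],0,1],[[0,0,0],0,1],[[0,0,0],0,1],[[0,0,0],0,1],[[0,0,0],0,1]]'
```

```text
t: 46.85
eef_pos: [473.4, 281.9, 53.4]
tcp_rot: [3.142, 0.0, -3.14]
ft_force: [0.5, 0.2, -1.0]
opening: 0.385
grip_force: 29.9
```

```bash
python3 -m inch '[[[0,0,0.02],0,1],[[0,0,0],0,1],[[0,0,0],0,1],[[0,0,0],0,1],[[0,0,0],0,1],[[0,0,0],0,1],[[0,0,0],0,1],[[0,0,0],0,1],[[0,0,0],0,1],[[0,0,0],0,1]]'
```

```text
t: 48.1
eef_pos: [473.5, 281.9, 52.5]
tcp_rot: [3.141, 0.0, -3.14]
ft_force: [-0.3, -0.4, 4.7]
opening: 0.39
grip_force: 30.1
```

Contact at 4.7 N. Releasing, retreating and checking.

```bash
python3 -m inch '[[[0,0,0],0,0.1],[[0,0,0],0,-0.3],[[0,0,0],0,-1],[[0,0,0],0,-1],[[0,0,0],0,-1],[[0,0,-0.2],0,-1],[[0,0,-0.5],0,-1],[[0,0,-0.6],0,-1],[[0,0,-0.6],0,-1],[[0,0,-0.6],0,-1]]'; python3 - <<'E'
from h import *
print(env.state()['eef_pos'])
p=snap('wrist','w5.png'); wspot(p,[('salt_shaker',5)])
V=[snap('side','s5.png'),snap('top','t5.png')]
for n,xy,z in [('saucer',(549,4),0),('tea_glass',(549,4),5),('square_coaster',(466,-261),0),('spice_jar',(465,-261),6),('round_coaster',(473,280),0),('salt_shaker',(473,281),5)]: print(n,fit(n,V,np.array(xy),z))
c=lambda i,r,k:i['pixels'][r:r+100,k:k+133]
S=[c(V[0],230,110),c(V[0],230,230),c(V[0],260,345),c(V[1],255,110),c(V[1],220,235),c(V[1],255,355)]
S=[cv2.resize(i,(266,200),interpolation=cv2.INTER_CUBIC) for i in S]
cv2.imwrite('pics/fin.png',cv2.cvtColor(np.vstack([np.hstack(S[:3]),np.hstack(S[3:])]),cv2.COLOR_RGB2BGR))
E
```

```text
t: 49.35
eef_pos: [473.2, 281.8, 204.4]
tcp_rot: [3.141, 0.001, -3.14]
ft_force: [-0.1, 0.1, -0.7]
opening: 1.0
grip_force: 0.0
[473.21752126 281.77481506 204.36537609]
salt_shaker [(0.58, [214.0, 325.0], [472.5, 280.6])]
saucer [([547.0, 6.6], np.float64(0.951)), ([549.0, 4.2], np.float64(0.977)), ([547.9, 5.0], np.float64(0.948))]
tea_glass [([549.8, 6.4], np.float64(0.933)), ([548.1, 0.6], np.float64(0.961)), ([547.9, 1.6], np.float64(0.883))]
square_coaster [([463.0, -260.4, 3.8], np.float64(0.947)), ([465.7, -263.5, 3.4], np.float64(0.961)), ([465.2, -262.1, 4.0], np.float64(0.933))]
spice_jar [([464.3, -260.0], np.float64(0.874)), ([467.2, -260.8], np.float64(0.892)), ([467.0, -260.3], np.float64(0.881))]
round_coaster [([474.2, 283.2], np.float64(0.854)), ([476.1, 273.5], np.float64(0.576)), ([473.1, 280.5], np.float64(0.703))]
salt_shaker [([471.7, 282.9], np.float64(0.883)), ([477.2, 237.5], np.float64(0.096)), ([471.0, 282.0], np.float64(0.479))]
```

View pics/fin.png

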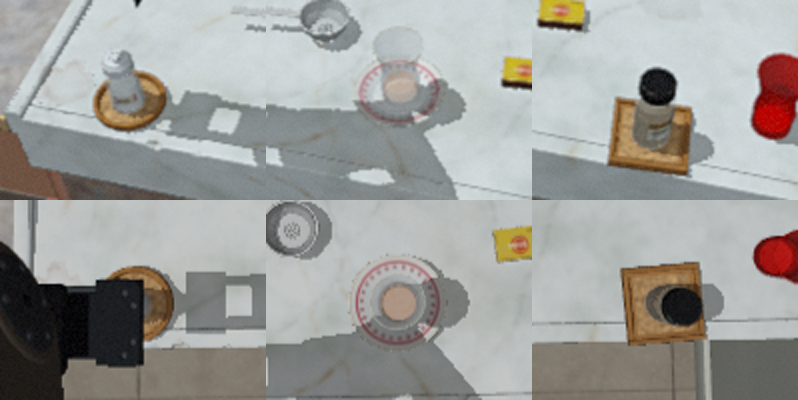

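View pics/w5.png

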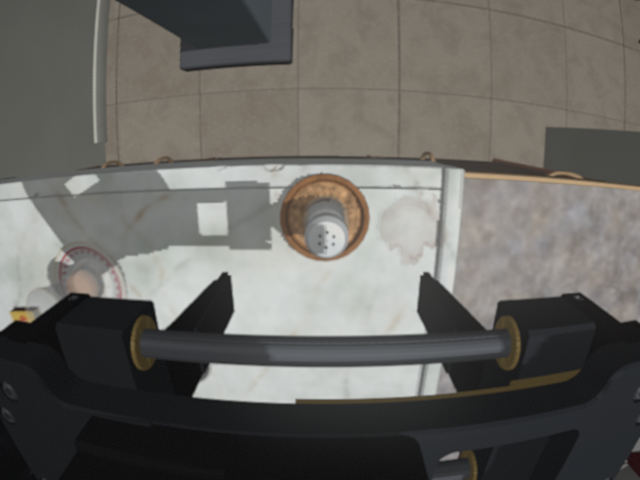

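The crops show all three upright and central on their own stands. In the wrist picture the shaker's foot is at (214,325) and the round coaster's centre at about (216,325). The strainer and matchbox are untouched, and the gripper is clear.

```bash
python3 -c "
from h import *
print(env.job_done())"
```

```text
the job is handed in; nothing more can be done
None
```

I swapped all three and handed the job in at about 50 s: the tea glass is on the saucer, the spice jar in the square coaster and the salt shaker in the round coaster, each upright and about 5 mm or less from its stand's centre by my camera measurements; hand-in returned no verdict.

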